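Pop the paper hatch of the steriliser's record printer

ROBOT

A 6-joint arm with a two-finger parallel gripper is mounted at the origin on the work surface. World frame = base frame: x ahead of the robot, y to its left, z up, the work surface at z = 0. Lengths are in m, angles in rad, forces in N, time in s.
With the tool pointing down it reaches from about 0.35 to 0.725 m from the base axis. Payload 4.3 kg.
Tool frame: the origin (TCP) lies midway between the tips of the shut fingers; the grasp point (between the pads) lies 19 mm behind it; z points along the fingers, x is the direction in which the jaws open and shut, and the axes are right-handed (so a half turn about z gives the same grasp; the last joint's range is limited). The gripper opens to 85 mm and grips with 20 to 120 N. Pads are 22 mm wide; open, the fingers measure 114 mm over their backs; the gripper's body (76 mm by 85 mm) begins 54 mm behind the grasp point. The pads swing forward as they close: fully open they stand 13 mm farther back than shut.
Start: joints at [-1.362, 0.377, 0.081, 1.274, 0, 1.46], TCP at [0.18, -0.546, 0.231] pointing down, gripper open.
Joint ranges: [-2.72, 2.72], [-0.84, 1.66], [-1.02, 1.22], [-1.77, 2.12], [-1.37, 1.28], [-3.14, 3.14]. Speed limits (rad/s): [2.57, 2.57, 3.14, 3.14, 3.14, 3.14].

INTERFACE

Orientations are given as a unit quaternion [w, x, y, z].
In Python, from cell import env, optics gives the robot as it stands. Calls block until the motion is done:
- env.reach(position, orientation): joint-space move of the TCP to a pose.
- env.servo_line(position, orientation=None, feed=0.15, threshold=None): straight line of the TCP; orientation=None keeps the orientation; feed is the mean speed in m/s. With threshold (N) it stops when the force on the tool has changed by that much, and returns True; else False.
- env.movej(angles): joint-space move.
- env.open_gripper() and env.close(): open the fingers fully, or close them until they stop; the grip force is fixed at half the most.
- env.dwell(seconds).
- env.solve_ik(position, orientation): joint angles nearest the present ones, or None.
- env.read_state(): the state.
- optics.read_camera(name): name is "side" or "top"; returns a dict with "color" (420x560x3 uint8, blue, green, red), "fx", "fy", "cx", "cy" (pixels), "origin" and "orientation" of the camera in the world. Camera axes: x right, y down, z forward; pixel columns grow to the right and rows downward; lengths in m; the calibration is good to about 2 mm. A picture is of the moment at which its call begins. There is no depth.
A pose or a line that the arm cannot do raises env.IKError and nothing moves.
- env.hand_in(): hands the job in, once; it reports no verdict.
The state is a dict: "time_s": time; "joints": joint angles; "qvel": joint speeds; "tau": joint torques, N m; "tool_pos": TCP position; "tcp_rot": TCP orientation; "contact_force": force on the tool from outside, world axes, zero at the start; "ft_torque": the same for the moment, N m; "gripper_width": opening from 0.0 (shut) to 1.0 (fully open).
Only numpy, scipy, OpenCV 4.12 (cv2) and the standard library are available. Lean on these libraries where they do the work, as an engineer would, in place of code of your own. Each camera call takes 0.05 s, during which the arm holds its last target.

TASK

Open the wide paper hatch on top of the record printer by touch alone, picking nothing up: with a fingertip push the small slide lock in front of it all the way towards the narrow hatch's side, then press the ribbed pad of the wide hatch down once, gently, and let go so that it springs up. Leave it standing open by its own spring (pressing it back down would latch it again, and it should not be lifted any further by hand), with the narrow hatch still shut and everything else left where it stands.

Things in the scene. Friction and masses are not known exactly. Their poses are not given: they have to be found in the camera images.
- printer: White bench printer, fixed, 200 (x) by 220 (y) by 100 mm high. Origin: centre of its underside; -x its front, roughly towards the robot; +y towards its narrow hatch. Front deck, 88 mm high, x -100 to -43 mm. Behind it two grey hatches, tops at 100 mm, x -40 to +70, 5 mm thick, hinged at the far edge (x +70, height 95, axis y): wide one y -104 to +16, narrow one y +30 to +104.
- hatch_pad (a point): Centre of the ribbed press pad on the top face of the wide hatch, 93.5 mm from its hinge, 16.5 mm behind its free front edge, midway across its width. Moves with the hatch; axes parallel to the printer's while it is shut.
- hatch (a joint): Wide hatch, rad: 0 shut and latched, + open (front edge up), - pressed in. With the lock open, pressing the pad 4 mm down (-0.043) trips the latch; press 5 to 7 mm, hard stop at 8 mm (-0.085); takes about 3 N, so go by depth, not force. When let go, a damped spring lifts it in about 2 s to rest near 0.74, pad 60 mm up, pushing with under 4 N. Pressed right down again it relatches. Locked, it moves under 2 mm.
- lock_top (a point): Centre of the top of the lock's upright fin, which is 10 (x) by 12 (y) by 18 mm tall on a foot 20 by 24 by 3 mm on the front deck: fin top 109 mm, foot top 91 mm above the counter. The fin's centre lies 35 mm in front of the wide hatch's free edge. Moves with the lock; axes as the printer's.
- lock (a joint): Travel of the slide lock in m along the printer's +y: 0 to 0.003 at the start (locked), 0.016 at the end stop (unlocked; the hatch is free from about 0.011). Takes about 1.5 N to slide and stays where it is left.
- side_hatch_pad (a point): Centre of the ribbed pad on the narrow hatch, on its top face, 93.5 mm from its hinge. Leave this hatch alone: it has the same kind of latch.
- side_hatch (a joint): Angle of the narrow hatch in rad, 0 shut, positive open, negative pressed down.
- label_roll: Loose white ring-shaped label roll, 68 mm across, 40 high, bore 26, to the printer's right (-y side). Origin under its centre.
- cassette: Loose open steel instrument tray 170 by 90 by 28 mm, on the printer's +y side. Origin under its centre.
- spray_bottle: Loose white bottle, 60 mm across, 170 high, at the printer's far +y side. Origin under its centre.
- indicator_vial: Loose clear vial 26 mm across, 24 high, standing on the printer's front deck before the narrow hatch. Origin under its centre.
- beaker_cup: Loose steel cup, 68 mm across, 80 high, at the printer's far -y side. Origin under its centre.
- pouch_box: Loose cardboard box 60 by 130 by 50 mm behind the printer. Origin under its centre.
- mirror_handle: Loose flat steel mirror handle, 10 by 130 by 8 mm with a small disc at one end, lying in front of the printer. Origin under the middle of the bar, long axis y.

How it is judged:
By the outcome, as a careful person would: the job done as asked, in the order asked, and still so for the second after the job is handed in, with the robot touching nothing.
It also fails if it takes over 42 s, if anything falls off the work surface, if the arm or the gripper's body presses on something with over 40 N, if the wrist force passes 120 N, or if a joint passes its speed limit or range.

## Working session

There is one attempt and no reset: what is moved stays moved. The work goes in short steps, each a Python script; the robot and the scene stay as the last script left them, time stands still between calls to the robot, and variables do not carry over. Pictures are saved under pics/ and viewed, and the job is handed in when it is done.

```bash
mkdir -p pics; ls
python3 - <<'E'
from cell import env, optics
import cv2
for n in("top","side"):
    c=optics.read_camera(n); cv2.imwrite(f"pics/{n}0.png",c["color"])
    print(n,{k:v for k,v in c.items() if k!="color"})
print(env.read_state())
E
```

```text
pics
top {'fx': 483.2511167448711, 'fy': 483.2511167448711, 'cx': 281.93748468331864, 'cy': 212.0599478250248, 'origin': array([0.38071268, 0.07166098, 1.17728387]), 'orientation': array([ 0.07219546, -0.7012623 ,  0.70677698, -0.05903652])}
side {'fx': 390.73444791527385, 'fy': 390.73444791527385, 'cx': 278.7999275571733, 'cy': 203.29917996783064, 'origin': array([ 0.54182237, -0.60277282,  0.74971274]), 'orientation': array([-0.38922974,  0.92056484, -0.03226747,  0.00440297])}
{'time_s': 0.1, 'joints': array([-1.36228087e+00,  3.78032309e-01,  7.97725182e-02,  1.27441667e+00,
        4.52768564e-06,  1.46051037e+00]), 'qvel': array([ 0.00109299, -0.00224319,  0.00091967,  0.00100111,  0.00060055,
       -0.00032887]), 'tau': array([ 9.58875753e-04, -4.64695072e+01,  2.70581818e+01,  1.20405655e-02,
       -1.14231070e-04, -3.01291365e-06]), 'tool_pos': array([ 0.18011305, -0.54543982,  0.23043521]), 'tcp_rot': array([-6.32969449e-04,  8.10378747e-01, -5.85905626e-01, -6.95041452e-04]), 'contact_force': array([-0.73116368,  0.62294347,  0.23299949]), 'ft_torque': array([-0.02470536,  0.07308275,  0.04911311]), 'gripper_width': 0.9969367032598635}
```

View pics/top0.png

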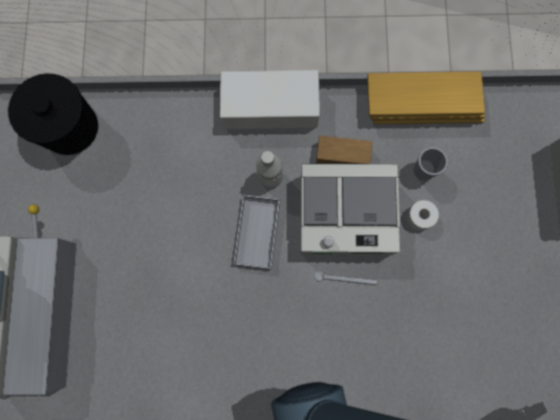

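View pics/side0.png

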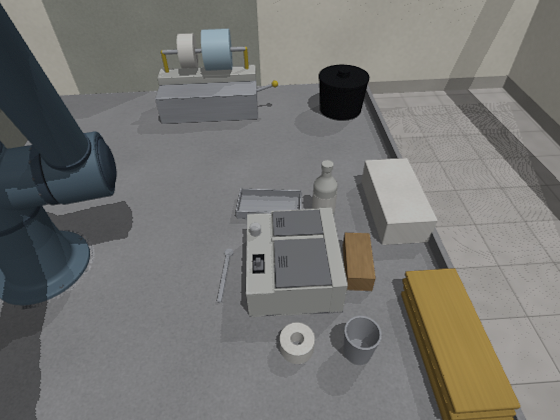

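The top view shows the printer at about (302–400, 165–253). The wide hatch is at (371,201), the narrow hatch at (321,201), the lock at (367,240) and the vial at (328,242). I'll enlarge both views and segment the parts.

```bash
cat > h.py <<'E'
import numpy as np, cv2
from scipy.spatial.transform import Rotation as R
def rot(q): return R.from_quat([q[1],q[2],q[3],q[0]])
def ray(c,uv):
    d=np.array([(uv[0]-c["cx"])/c["fx"],(uv[1]-c["cy"])/c["fy"],1.])
    return np.array(c["origin"]),rot(c["orientation"]).apply(d)
def plane(c,uv,z):
    o,d=ray(c,uv); return o+d*(z-o[2])/d[2]
def proj(c,p):
    v=rot(c["orientation"]).inv().apply(np.array(p)-c["origin"]); return np.array([c["fx"]*v[0]/v[2]+c["cx"],c["fy"]*v[1]/v[2]+c["cy"]])
E
python3 - <<'E'
from cell import env, optics
from h import *
import pickle
C={n:optics.read_camera(n) for n in("top","side")}
pickle.dump(C,open("c0.pkl","wb"))
t=C["top"]["color"][155:265,290:410]; s=C["side"]["color"][200:320,235:355]
cv2.imwrite("pics/topz.png",cv2.resize(t,None,fx=5,fy=5,interpolation=cv2.INTER_CUBIC))
cv2.imwrite("pics/sidez.png",cv2.resize(s,None,fx=5,fy=5,interpolation=cv2.INTER_CUBIC))
# hatches
for n,(x0,y0,x1,y1) in dict(top=(290,155,410,265),side=(235,200,355,320)).items():
    g=cv2.cvtColor(C[n]["color"],cv2.COLOR_BGR2GRAY); print(n,np.percentile(g[y0:y1,x0:x1],[1,5,25,50,75,95]))
    m=np.zeros_like(g); m[y0:y1,x0:x1]=(g[y0:y1,x0:x1]<120)*255
    k,_,st,ce=cv2.connectedComponentsWithStats(m)[0:4] if False else cv2.connectedComponentsWithStats(m)
    cs,_=cv2.findContours(m,cv2.RETR_LIST,cv2.CHAIN_APPROX_NONE)
    for c in cs:
        a=cv2.contourArea(c)
        if a>60:
            r=cv2.minAreaRect(c); b=cv2.boxPoints(r); print(n,a,r,[plane(C[n],p,0.1)[:2].round(4).tolist() for p in b])
E
```

```text
top [ 48.  58.  93. 104. 139. 174.]
top 213.0 ((366.5, 240.5), (11.0, 21.0), 90.0) [[0.5294, -0.0746], [0.529, -0.1215], [0.5043, -0.1204], [0.5047, -0.0737]]
top 2613.0 ((369.0, 201.5), (49.0, 56.0), 90.0) [[0.6639, -0.0449], [0.6625, -0.1728], [0.549, -0.1671], [0.5502, -0.0416]]
top 7149.5 ((350.0, 207.0), (100.0, 90.0), 0.0) [[0.4923, 0.0514], [0.7007, 0.0487], [0.698, -0.1814], [0.4905, -0.1708]]
top 12971.0 ((349.5, 209.49996948242188), (108.99998474121094, 118.99998474121094), 90.0) [[0.7179, 0.0717], [0.7145, -0.2029], [0.4637, -0.1893], [0.4657, 0.074]]
side [ 44.99  71.   103.   114.   137.   163.  ]
side 227.0 ((258.0, 263.5), (19.0, 12.0), 90.0) [[0.5068, -0.0835], [0.5321, -0.0854], [0.5303, -0.1339], [0.5062, -0.1321]]
side 8035.5 ((294.5, 264.5), (109.0, 119.0), 90.0) [[0.4687, 0.0507], [0.7464, 0.0285], [0.6904, -0.2479], [0.4736, -0.2321]]
side 69.0 ((350.5, 212.0), (24.0, 7.0), 90.0) [[0.7365, 0.0632], [0.7531, 0.0618], [0.7375, -0.0154], [0.7218, -0.0141]]
side 135.0 ((311.0, 204.0), (8.0, 20.0), 90.0) [[0.6267, 0.0721], [0.6745, 0.0682], [0.6707, 0.0412], [0.6239, 0.045]]
side 179.5 ((248.5, 212.0), (24.0, 27.0), 90.0) [[0.4681, 0.0849], [0.5332, 0.0796], [0.5306, 0.0009], [0.4695, 0.0058]]
```

View pics/topz.png

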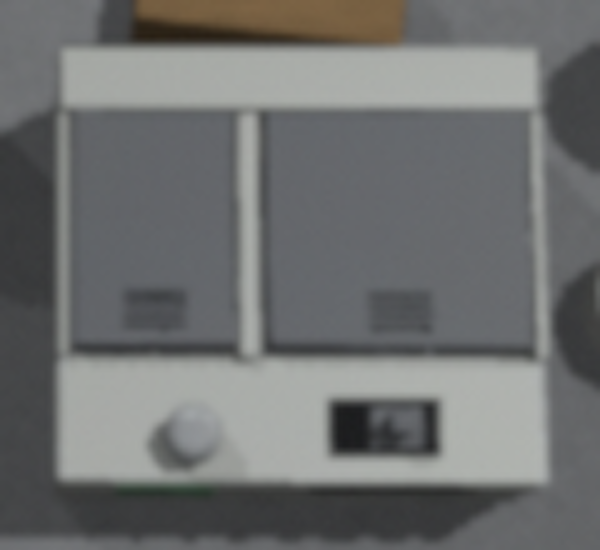

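View pics/sidez.png

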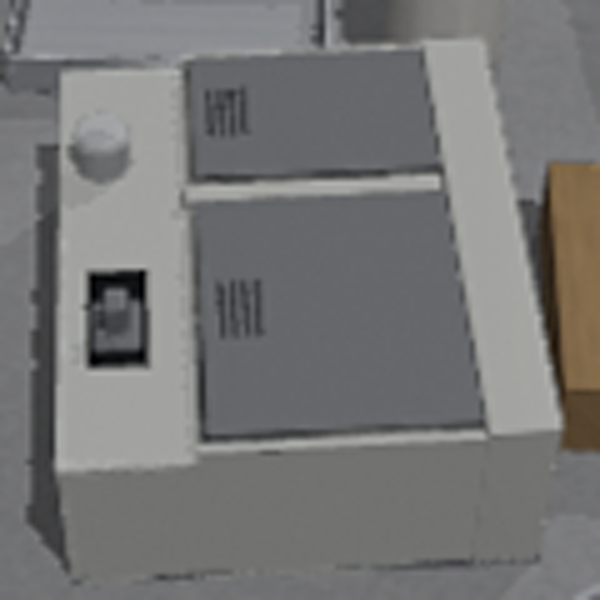

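Both enlargements show the hatch corners, deck corners, ribbed pad and lock fin clearly. The lock sits in a dark slot, with free travel towards the narrow hatch (left in the top view). Next I'll fit the printer's pose from those corners, per camera.

Run:
```python
from h import *
import pickle
from scipy.optimize import least_squares
C=pickle.load(open("c0.pkl","rb"))
full=lambda n,p:(np.array(p)+.5)/5-.5+np.array({"top":(290,155),"side":(235,200)}[n])
P={"top":[((263,111),(.07,.016,.1)),((533,111),(.07,-.104,.1)),((57,484),(-.1,.11,.088)),((549,484),(-.1,-.11,.088)),((62,47),(.1,.11,.1)),((538,47),(.1,-.11,.1)),((268,346),(-.04,.016,.1)),((534,347),(-.04,-.104,.1))],
"side":[((192,200),(-.04,.016,.1)),((202,436),(-.04,-.104,.1)),((445,192),(.07,.016,.1)),((485,430),(.07,-.104,.1)),((60,72),(-.1,.11,.088)),((62,470),(-.1,-.11,.088)),((485,40),(.1,.11,.1)),((558,430),(.1,-.11,.1))]}
W={n:np.array([plane(C[n],full(n,p),m[2])[:2] for p,m in L]) for n,L in P.items()}
M={n:np.array([m[:2] for _,m in L]) for n,L in P.items()}
def fit(w,m):
    f=lambda q:(np.c_[np.cos(q[2])*m[:,0]-np.sin(q[2])*m[:,1]+q[0],np.sin(q[2])*m[:,0]+np.cos(q[2])*m[:,1]+q[1]]-w).ravel()
    r=least_squares(f,[.6,-.07,0]); return r.x,r.fun.reshape(-1,2)
for n in W:
    q,e=fit(W[n],M[n]); print(n,q.round(4)); print((e*1e3).round(1).tolist())
q,e=fit(np.r_[W["top"],W["side"]],np.r_[M["top"],M["side"]]); print(q.round(4))
T=lambda p:np.r_[q[0]+np.cos(q[2])*p[0]-np.sin(q[2])*p[1],q[1]+np.sin(q[2])*p[0]+np.cos(q[2])*p[1],p[2]]
pad=T((-.0235,-.044,.1)); print("pad",pad)
print("pad top meas",plane(C["top"],full("top",(400,312)),.1),"side",plane(C["side"],full("side",(240,308)),.1))
# fin/lock region
print("fin guess row x", T((-.075,-.044,.109)))
t=C["top"]["color"][228:252,352:384]; s=C["side"]["color"][250:278,245:272]
cv2.imwrite("pics/lock.png",np.hstack([cv2.resize(t,(400,300),interpolation=cv2.INTER_NEAREST),cv2.resize(s,(300,300),interpolation=cv2.INTER_NEAREST)]))
```

```text
top [ 0.5945 -0.0635 -0.0145]
[[0.3, -0.9], [-0.0, 2.4], [1.2, -1.0], [-0.2, 0.2], [0.2, 0.8], [-0.5, -0.2], [-0.4, -0.3], [-0.6, -1.0]]
side [ 0.5935 -0.0654 -0.0229]
[[0.8, -1.3], [0.4, -0.2], [0.4, 0.2], [-0.2, 2.8], [0.9, -0.3], [-4.0, -1.2], [0.3, 1.8], [1.3, -1.8]]
[ 0.594  -0.0645 -0.0187]
pad [ 0.56965112 -0.10801452  0.1       ]
pad top meas [ 0.57012429 -0.10657652  0.1       ] side [ 0.56983289 -0.10721496  0.1       ]
fin guess row x [ 0.51816011 -0.10705248  0.109     ]
```

View pics/lock.png

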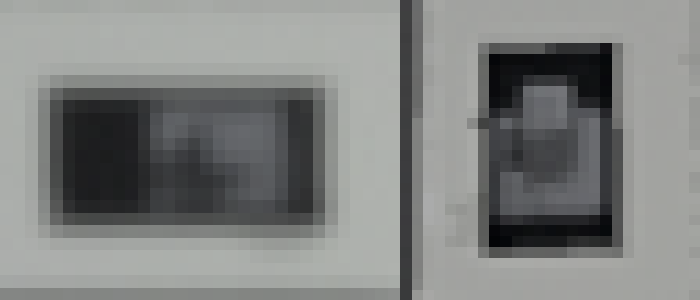

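Run:
```python
from h import *
import pickle
C=pickle.load(open("c0.pkl","rb"))
q=[.594,-.0645,-.0187]
print("foot top cam",plane(C["top"],(369,239.6),.091)[:2])
print("fin side cam",plane(C["side"],(257.6,259.3),.109)[:2])
print("foot side cam",plane(C["side"],(245-.5+150/11.11, 250-.5+162/10.7),.091)[:2])
# expected fin at local x=-.075, y in set
for y in(-.052,-.044,-.036):
    c,s=np.cos(q[2]),np.sin(q[2]); p=np.array([q[0]-c*.075-s*y,q[1]-s*.075+c*y,.109]); print(y,p[:2],proj(C["top"],p),proj(C["side"],p))
from cell import env
for p in [(.517,-.15,.2),(.517,-.15,.098),(.517,-.05,.098),(.57,-.107,.092)]:
  for ang in (0,np.pi/2):
    Rm=R.from_euler('z',ang)*R.from_quat([1,0,0,0]); v=Rm.as_quat(); print(p,ang,env.solve_ik(np.array(p),np.array([v[3],*v[:3]])))
```

```text
foot top cam [ 0.51996832 -0.1046752 ]
fin side cam [ 0.5186098  -0.10534567]
foot side cam [ 0.51845908 -0.10536842]
-0.052 [ 0.51804077 -0.11508849] [375.02409958 239.37886142] [257.43521745 263.1356965 ]
-0.044 [ 0.51819036 -0.10708989] [371.40370678 239.34247836] [257.41581611 259.99118446]
-0.036 [ 0.51833995 -0.09909129] [367.78446256 239.30610685] [257.39669066 256.89138662]
(0.517, -0.15, 0.2) 0 [-0.40024292  0.31326363 -0.09242313  1.16510957  0.          1.1705534 ]
(0.517, -0.15, 0.2) 1.5707963267948966 [-0.40024292  0.31326363 -0.09242313  1.16510957  0.         -0.40024292]
(0.517, -0.15, 0.098) 0 [-0.40024292  0.38175156 -0.27022454  0.91882022  0.          1.1705534 ]
(0.517, -0.15, 0.098) 1.5707963267948966 [-0.40024292  0.38175156 -0.27022454  0.91882022  0.         -0.40024292]
(0.517, -0.05, 0.098) 0 [-0.21858419  0.34748531 -0.32198967  0.90132134  0.          1.35221213]
(0.517, -0.05, 0.098) 1.5707963267948966 [-0.21858419  0.34748531 -0.32198967  0.90132134  0.         -0.21858419]
(0.57, -0.107, 0.092) 0 [-0.29492387  0.46287439 -0.15911221  0.94880973  0.          1.27587245]
(0.57, -0.107, 0.092) 1.5707963267948966 [-0.29492387  0.46287439 -0.15911221  0.94880973  0.         -0.29492387]
```

The views agree. The fin is at about (0.519, -0.1055), local y ≈ -0.042, and the pad is at (0.570, -0.107). That puts the fin 35 mm in front of the hatch's free edge, as stated. I'll shut the fingers, come down on the -y side of the fin and push it to its stop.

```bash
cat >> h.py <<'E'
yaw=-.0187
v=(R.from_euler('z',yaw)*R.from_quat([1,0,0,0])).as_quat(); Q=np.array([v[3],*v[:3]])
d=np.array([-np.sin(yaw),np.cos(yaw),0])
fin=np.array([.5187,-.1055,.096])
E
python3 - <<'E'
from cell import env, optics
from h import *
env.close()
a=fin-d*.040
env.reach(a+[0,0,.10],Q)
env.servo_line(a,Q,feed=.1)
s=env.read_state(); print(s["time_s"],s["tool_pos"],s["contact_force"],s["gripper_width"])
c=optics.read_camera("side"); cv2.imwrite("pics/s1.png",cv2.resize(c["color"][150:330,200:380],None,fx=3.3,fy=3.3))
hit=env.servo_line(a+d*.022,Q,feed=.03,threshold=1.2); s=env.read_state(); print(hit,s["tool_pos"],s["contact_force"])
E
```

```text
4.0167 [ 0.51852937 -0.14574789  0.09666068] [ 0.06807738 -0.10896938 -1.14056671] 0.0006762043917312844
False [ 0.5184174  -0.1235386   0.09600335] [-1.07384458 -0.90426454 -0.38619431]
```

View pics/s1.png

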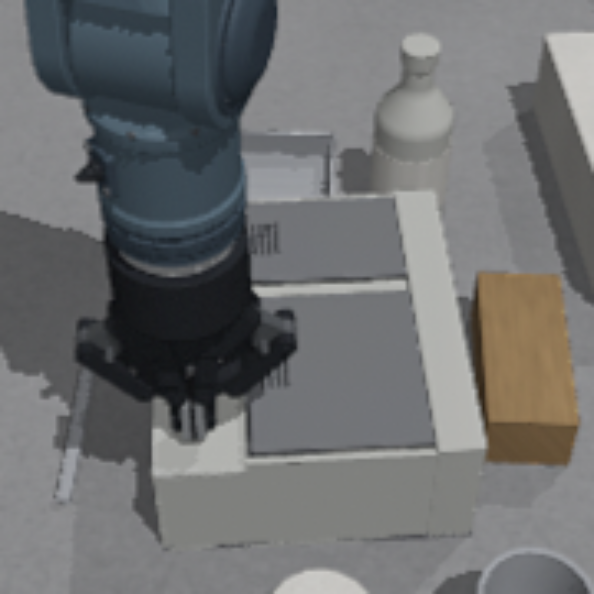

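The shut fingertips stand on the deck just -y of the lock, at about (192,430), clear of the hatch. Now pushing to the stop.

Run:
```python
from cell import env, optics
from h import *
p=fin-d*.018
hit=False
for k in range(1,8):
    if hit: break
    hit=env.servo_line(p+d*.004*k,Q,feed=.03,threshold=5); s=env.read_state(); print(hit,round(s["time_s"],2),s["tool_pos"].round(4),s["contact_force"].round(2))
b=s["tool_pos"]
```

```text
False 5.23 [ 0.5186 -0.1195  0.096 ] [0.43 0.17 0.18]
False 5.52 [ 0.5186 -0.1152  0.0961] [-0.04 -0.61  0.08]
False 5.8 [ 0.5186 -0.1111  0.096 ] [-0.23  0.31  0.83]
False 6.08 [ 0.5186 -0.1075  0.096 ] [ 0.42 -1.35  0.51]
True 6.29 [ 0.5184 -0.1076  0.096 ] [ 0.2  -1.82  1.12]
```

Run:
```python
from cell import env, optics
from h import *
s=env.read_state(); p=s["tool_pos"]; print(p,s["contact_force"])
hit=env.servo_line(p+d*.004,Q,feed=.02,threshold=8); s=env.read_state(); print(hit,s["tool_pos"].round(4),s["contact_force"].round(2))
p=s["tool_pos"]
env.servo_line(p-d*.012,Q,feed=.08)
env.servo_line(p-d*.012+[0,0,.08],Q,feed=.15)
a=p-d*.14+[-.12,0,.14]
env.reach(a,Q)
print(env.read_state()["time_s"])
import pickle
C={n:optics.read_camera(n) for n in("top","side")}; pickle.dump(C,open("c1.pkl","wb"))
t=C["top"]["color"][155:265,290:410]; s=C["side"]["color"][200:320,235:355]
cv2.imwrite("pics/both1.png",np.hstack([cv2.resize(i,(400,380),interpolation=cv2.INTER_CUBIC) for i in(t,s)]))
```

```text
[ 0.51841871 -0.10757684  0.09595446] [ 0.19725959 -1.82209142  1.12157073]
True [ 0.5182 -0.1076  0.0957] [-0.24 -1.39  1.16]
8.2583
```

View pics/both1.png

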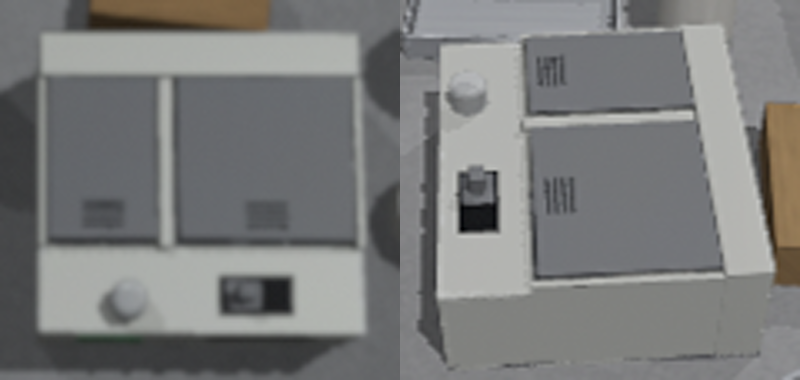

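The lock is now at the narrow-hatch end of its slot: (250,293) in the left half, (476,185) in the right. The stop was felt twice at the same place, and nothing else moved. Next is one press of the pad, by depth.

Run:
```python
from cell import env, optics
from h import *
pad=np.array([.5698,-.1073,0])
st=lambda:(lambda s:print(round(s["time_s"],2),s["tool_pos"].round(4),s["contact_force"].round(2)))(env.read_state())
env.reach(pad+[0,0,.18],Q); st()
env.servo_line(pad+[0,0,.104],Q,feed=.08); st()
for z in(.101,.098,.0948):
    h=env.servo_line(pad+[0,0,z],Q,feed=.02,threshold=12); print(h); st()
    if h: break
env.servo_line(pad+[0,0,.20],Q,feed=.2); st()
env.servo_line(pad+[-.12,-.06,.26],Q,feed=.2)
env.reach([.38,-.32,.27],Q); env.dwell(1.5); st()
import pickle
C={n:optics.read_camera(n) for n in("top","side")}; pickle.dump(C,open("c2.pkl","wb"))
cv2.imwrite("pics/both2.png",np.hstack([cv2.resize(i,(400,300),interpolation=cv2.INTER_AREA) for i in(C["top"]["color"],C["side"]["color"])]))
t=C["top"]["color"][145:265,290:410]; s=C["side"]["color"][200:320,235:355]
cv2.imwrite("pics/both2z.png",np.hstack([cv2.resize(i,(400,400),interpolation=cv2.INTER_CUBIC) for i in(t,s)]))
```

```text
9.28 [ 0.5694 -0.1075  0.1801] [-0.51 -0.44  0.07]
10.38 [ 0.5703 -0.1075  0.1046] [0.09 0.65 0.32]
False
10.68 [ 0.5698 -0.1073  0.1011] [-0.51  0.49  0.02]
False
10.97 [ 0.5701 -0.1074  0.0983] [ 0.04 -0.89  2.95]
False
11.28 [ 0.57   -0.1074  0.0948] [0.08 0.03 3.53]
11.96 [ 0.5692 -0.1071  0.1987] [-0.38  0.34  0.15]
15.05 [ 0.38 -0.32  0.27] [ 0.2  -0.12 -0.47]
```

View pics/both2.png

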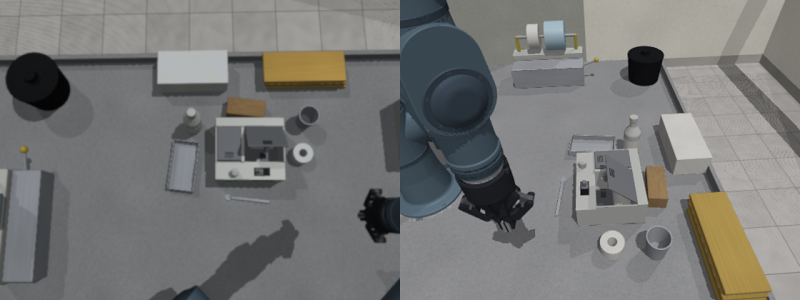

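View pics/both2z.png

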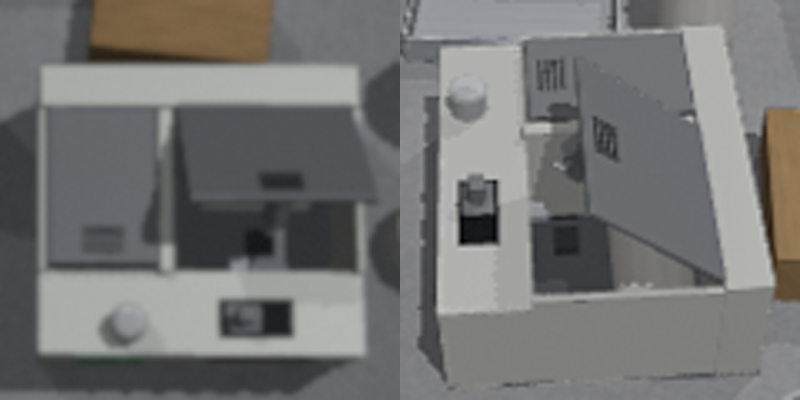

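The wide hatch stands open, with its pad at (281,181) left and (605,138) right. The narrow hatch looks flush and the lock is at its end. I'll triangulate the pad, compare pictures a second later for settling, and hand in.

Run:
```python
from cell import env, optics
from h import *
import pickle
C0=pickle.load(open("c0.pkl","rb"));C=pickle.load(open("c2.pkl","rb"))
o1,d1=ray(C["top"],(290+281.5/3.333-.5,145+181.5/3.333-.5)); o2,d2=ray(C["side"],(235+205.5/3.333-.5,200+138.5/3.333-.5))
k=np.linalg.lstsq(np.c_[d1,-d2],o2-o1,rcond=None)[0]; p,q=o1+k[0]*d1,o2+k[1]*d2
print("pad",(p+q)/2,"gap",np.linalg.norm(p-q)); m=(p+q)/2
print("angle",np.arctan2(m[2]-.095,.664-m[0])-np.arctan2(.005,.0935))
env.dwell(1.0)
for n in("top","side"):
    c=optics.read_camera(n)["color"]
    D=cv2.absdiff(c,C[n]["color"]).max(2); print(n,"changed last s",(D>40).sum())
    D=cv2.absdiff(c,C0[n]["color"]).max(2); cs,_=cv2.findContours(((D>30)*255).astype(np.uint8),cv2.RETR_EXTERNAL,cv2.CHAIN_APPROX_SIMPLE)
    print([cv2.boundingRect(x) for x in cs if cv2.contourArea(x)>12])
s=env.read_state(); print(s["time_s"],s["contact_force"])
```

```text
pad [ 0.59773348 -0.10723006  0.16192933] gap 0.0012595543240788267
angle 0.7369492881325423
top changed last s 0
[(209, 406, 24, 14), (481, 403, 62, 17), (242, 403, 29, 17), (305, 397, 101, 23), (534, 389, 26, 31), (239, 383, 102, 28), (302, 308, 116, 87), (501, 264, 59, 76), (369, 236, 6, 9), (357, 236, 7, 9), (367, 196, 15, 7), (333, 182, 67, 42)]
side changed last s 0
[(253, 262, 11, 8), (253, 252, 11, 9), (0, 252, 49, 168), (272, 245, 27, 44), (284, 243, 7, 12), (65, 235, 10, 9), (281, 234, 42, 14), (280, 231, 9, 4), (0, 220, 23, 13), (8, 158, 18, 28), (24, 141, 8, 5), (0, 0, 189, 347)]
16.25 [0.40770008 0.19233594 0.5725674 ]
```

The hatch has settled at about 0.737 rad, with the pad 62 mm up. The only changes from the start picture are the lock, the wide hatch, and the arm with its shadow.

```bash
python3 -c "
from cell import env
print(env.hand_in())"
```

```text
the job is handed in; nothing more can be done
None
```

The wide hatch is open and standing on its own spring, and I handed the job in at about 16 s of the 42 s allowed.

- **Lock:** I pushed it with the shut fingertips until it hit its end stop. The stop was felt twice at the same place, and the pictures show the lock at the narrow-hatch end of its slot.
- **Press:** I pressed the wide hatch's pad once to about 5 mm at 3.5 N, then let go and moved the arm well clear.
- **Open hatch:** My last measurement puts it at about 0.737 rad, against the expected 0.74. The pad is about 62 mm up, against an expected 60 mm, which is within camera accuracy. Nothing changed in the pictures over the last second.
- **Everything else:** The narrow hatch looks shut. Comparing with the first pictures, the only changes are the lock, the wide hatch and the arm with its shadow. That covers the vial and the other loose items, and no check failed.

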